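# Turn the swivel hook to its stop and hang up the masking tape

### The job

The hook on the wooden-footed stand has been swung aside. Push it round (closed fingers, do not grip it) until it comes up against its stop, and lean on it there for a moment with about 12 N so that it is certainly home, never pushing with more than 22 N. Then take the roll of masking tape out of its cradle, pass it over the hook's turned-up end and let it down gently so that it hangs free on the arm, with the hook still at its stop; do not knock the glue stick, thread spool or card pack about.

Things in the scene. Friction and masses are not known exactly. Their poses are not given: they have to be found in the camera images.
- stand: Fixed stand with a round wooden foot (110 mm wide, 13 mm high) and an upright steel post. Origin on the table at the centre of the foot; its z axis is the vertical axis about which the hook turns. With the hook at its stop the arm points along this body's -x (roughly toward the robot, at most 0.3 rad either way). The hub on top of the post is 29 mm wide and its top is 157 mm above the table: the arm is no lower than 140 mm.
- hook (a joint): Angle of the swivel hook in rad: 0 against its stop, where it must end; it grows as the hook swings counter-clockwise seen from above (to the robot's right when seen from the robot), up to 2.03. It starts 0.7 to 1.3. It turns stiffly and stays where it is left: 0.25 N m of friction, i.e. about 3.3 N pushed square to the arm 75 mm from the axis. The stop itself is hard, so the force rises from some 3 to over 20 N within 2 to 3 mm of further travel.
- hook_seat (a point): Point on the axis of the hook's arm, 65 mm out from the turning axis and 145 mm above the table; it turns with the hook, its x axis along the arm and pointing back to the post, z up. The arm is a level round steel bar 10 mm thick, free between 15 and 112 mm from the turning axis; beyond, it turns up, ending 125 mm out with its top 168 mm above the table (18 mm above the arm's upper side).
- cradle: Fixed wooden cradle 64 x 90 mm in which the roll stands on edge; origin on the table under its centre, x along the roll's axis, y along its two side cheeks. The cheeks are 30 mm apart inside and 35 mm high (the roll reaches 114 mm); the roll rests between them on two cross pins.
- tape_center (a point): Centre of the loose roll of cream masking tape: 104 mm outside diameter (108 across its loose end), hole about 78 mm, so the wall is 13 mm; 25 mm wide, about 0.09 kg. Its z axis is the axis of the hole, level at the start and along the cradle's x axis. At the start the centre is about 62 mm above the table, the top about 114 mm. It hangs with its centre about 35 mm below the arm's axis.
- glue_stick: Loose standing glue stick, 25 mm thick, 94 mm high; origin under its centre. Not to be disturbed.
- thread_spool: Loose standing thread spool, 28 mm wide, 40 mm high; origin under its centre. Not to be disturbed.
- swatch_pack: Loose pack of cards lying flat, 72 x 52 x 9 mm; origin under its centre. Not to be disturbed.
- tape: The same roll by its own origin, which lies on one flat face, 12 mm along the roll's axis and 3 mm aside from the centre. When it hangs, its top edge stands about 11 to 12 mm above the upper side of the hook's arm: fingers gripping deeper than that over the rim come down on the arm, so grip only its outer 8 to 10 mm. A small bump of the loose end is on one side.
Not all that is in view belongs to the job. Of the things that look like the tape, the largest one is meant.

How it is judged:
By the outcome, as a careful person would: the job done as asked, in the order asked, and still so for the second after the job is handed in, with the robot touching nothing.
It also fails if it takes over 72 s, if anything falls off the work surface, if the arm or the gripper's body presses on something with over 40 N, if the wrist force passes 120 N, or if a joint passes its speed limit or range.

### The arm

A 6-joint arm with a two-finger parallel gripper is mounted at the origin on the work surface; the furniture and walls round the work are solid. World frame = base frame: x ahead of the robot, y to its left, z up, the work surface at z = 0. Lengths are in m, angles in rad, forces in N, time in s.
With the tool pointing down it reaches from about 0.375 to 0.975 m from the base axis. Payload 3.8 kg.
Tool frame: the origin (TCP) lies on the centre line of the jaws, within the pads' length; the fingertips stand 17 mm ahead of it and the grasp point (between the pads) lies 2 mm behind it (bot.tip_extent is the distance from the TCP to the fingertips, in m); z points along the fingers, y is the line along which they close (so a half turn about z gives the same grasp; the last joint's range is limited). The gripper opens to 85 mm and grips with 20 to 120 N. Pads are 22 mm wide; open, the fingers measure 114 mm over their backs; the gripper's body (76 mm by 85 mm) begins 54 mm behind the grasp point. The pads swing forward as they close: fully open they stand 13 mm farther back than shut.
Start: joints at [-1.143, 0.264, 1.604, -0, 1.274, -0.037], TCP at [0.303, -0.603, 0.248] pointing down, gripper open.
Joint ranges: [-2.63, 2.63], [-0.94, 2.18], [0.31, 2.57], [-1.31, 4.45], [0, 2.66], [-2.55, 2.55]. Speed limits (rad/s): [2.57, 2.57, 3.14, 3.14, 3.14, 3.14].

### API

Orientations are given as a rotation vector (axis times angle).
In Python, from workcell import readout, read_camera, finish_job, bot gives the robot as it stands.
- The arm moves only by the tool jog_arm, never from a script. Its argument "deltas" is one flat list of numbers, 7 for each row, row after row: the shift along the tool's x, y, z in m, then the turn, a rotation vector about the tool's x, y, z in degrees, then the gripper command: -1 is shut, 1 is fully open, values between are in proportion. A call has 1 to 8 rows; each row is the pose to reach, as a shift and turn from the pose commanded when the call began, along the tool's axes at that moment; what a row does not reach only later rows make up. A row lasts 1/10 s, in which the tool goes at most 50 mm and 8.59 degrees, less where a joint would pass 70% of its speed; a pose out of reach is approached as far as the arm can. A call with a gripper value outside its range is refused whole. The fingers move at their own pace and stop on an object; "squeeze" is the grip in N (left out, the last holds). Time passes only in rows, so rows that repeat a pose let the fingers close. It gives the time, the measured TCP pose, the force, the opening and the grip force at its end, in the units of the state.
- readout.read_state(): the state, without advancing time (a new reading comes with each control period).
- read_camera(name): name is "scene" or "top" or "wrist"; returns a dict with "color" (400x640x3 uint8, blue, green, red), "fx", "fy", "cx", "cy" (pixels), "dist" ([k1, k2, p1, p2, k3] as OpenCV has them; the pictures are not rectified), "origin" and "attitude" of the camera in the world. Camera axes: x right, y down, z forward; pixel columns grow to the right and rows downward; lengths in m; the calibration is good to about 2 mm. A picture is of the moment at which its call begins. There is no depth.
- finish_job(): hands the job in; it is judged then, once.
The state is a dict: "time": time; "q": joint angles; "joint_vel": joint speeds; "joint_torque": joint torques, N m; "tool_pos": TCP position; "tcp_rot": TCP orientation; "wrist_force": force on the tool from outside, world axes, zero at the start; "torque": the same for the moment, N m; "width": opening from 0.0 (shut) to 1.0 (fully open); "grip_force": force on a finger pad.
Only numpy, scipy, OpenCV 4.12 (cv2) and the standard library are available. Lean on these libraries where they do the work, as an engineer would, in place of code of your own. Each camera call takes 0.05 s, during which the arm holds its last target. There are 200 camera calls.

## Working session

There is one attempt and no reset: what is moved stays moved. The work goes in short steps, Python scripts to look and compute and a tool call to move; the robot and the scene stay as the last step left them, time stands still between calls to the robot, and variables do not carry over. Pictures are saved under pics/ and viewed, at most 10 in all, crops included, and the job is handed in when it is done.

Besides the shell and the picture viewer there is one more tool, called after ">>>" as name(argument=value, ...) on one line, values as JSON. jog_arm: Moves the arm, as the interface text tells. Its arguments: {"type":"object","properties":{"deltas":{"type":"array"},"squeeze":{"type":"number"}},"required":["deltas"]}

```bash
mkdir -p pics; ls
python3 - <<'E'
from workcell import readout, read_camera, bot
import cv2
s=readout.read_state();print(s)
for n in("scene","top"):
    c=read_camera(n);cv2.imwrite(f"pics/{n}0.png",c["color"]);print({k:v for k,v in c.items() if k!="color"})
E
```

```text
pics
{'time': 0.0, 'q': array([-1.14292221e+00,  2.64755486e-01,  1.60537949e+00, -7.37927411e-06,
        1.27370504e+00, -3.68921102e-02]), 'joint_vel': array([-0.0016399 , -0.00025326, -0.00032855, -0.00096748, -0.00090352,
       -0.00070887]), 'joint_torque': array([ 2.24938030e-04, -5.15109730e+01, -3.67316937e+01,  6.54136738e-05,
        1.28082640e-02,  1.45983552e-05]), 'tool_pos': array([ 0.30225577, -0.60276478,  0.24695745]), 'tcp_rot': array([-3.05500286e+00, -7.22996002e-01,  6.96106796e-04]), 'wrist_force': array([-0.43565804, -0.26890162, -1.18810071]), 'torque': array([ 0.03350106, -0.00449809, -0.00507222]), 'grip_force': 0.0, 'width': 1.0011955020244008}
{'fx': 362.77299115396363, 'fy': 362.77299115396363, 'cx': 320.36818365461073, 'cy': 204.50833717340538, 'dist': array([-0.00848806,  0.        ,  0.        ,  0.        ,  0.        ]), 'origin': array([-0.06511086,  0.51489115,  0.48872257]), 'attitude': array([-1.07929366,  2.03998187, -1.32510003])}
{'fx': 396.5680530760484, 'fy': 396.5680530760484, 'cx': 321.1844081802614, 'cy': 200.9181714808239, 'dist': array([-0.07568636,  0.        ,  0.        ,  0.        ,  0.        ]), 'origin': array([0.45071764, 0.05405485, 0.96995902]), 'attitude': array([-2.15313357,  2.18237898, -0.13547156])}
```

View pics/top0.png

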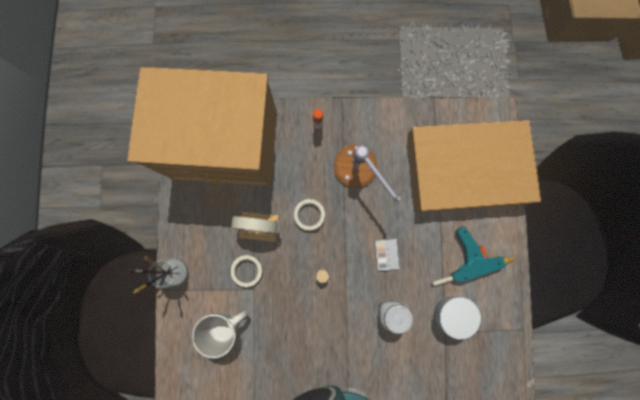

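View pics/scene0.png

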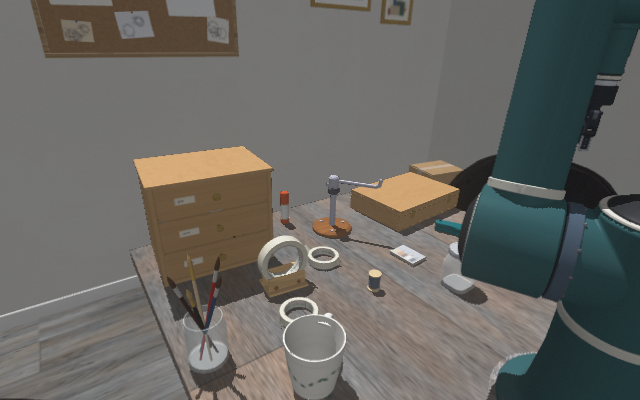

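The top view shows the stand foot at (357,167), the hub at (361,153) and the hook tip at (398,199). It also shows a standing roll in the cradle (256,226), the glue stick (318,118), the spool (322,277) and the card pack (387,254).

Tape candidates are the standing roll (256,226) and two flat rings at (309,214) and (246,270). Only the standing one sits in a cradle and it looks the largest. I'll confirm that in an enlarged crop and by measurement.

```bash
cat > h.py <<'E'
import numpy as np, cv2
from scipy.spatial.transform import Rotation as R
from workcell import readout, read_camera, bot
def ray(c,uv):
    K=np.array([[c["fx"],0,c["cx"]],[0,c["fy"],c["cy"]],[0,0,1]])
    p=cv2.undistortPoints(np.array(uv,float).reshape(-1,1,2),K,np.array(c["dist"])).reshape(-1,2)
    d=np.c_[p,np.ones(len(p))]@R.from_rotvec(c["attitude"]).as_matrix().T
    return np.array(c["origin"]),d
def plane(c,uv,z):
    o,d=ray(c,uv); return o+d*((z-o[2])/d[:,2])[:,None]
def proj(c,P):
    r=R.from_rotvec(c["attitude"]).inv()
    K=np.array([[c["fx"],0,c["cx"]],[0,c["fy"],c["cy"]],[0,0,1]])
    pc=r.apply(np.atleast_2d(P)-c["origin"])
    return cv2.projectPoints(pc,np.zeros(3),np.zeros(3),K,np.array(c["dist"]))[0].reshape(-1,2)
def two(c1,u1,c2,u2):
    o1,d1=ray(c1,u1);o2,d2=ray(c2,u2);d1=d1[0]/np.linalg.norm(d1);d2=d2[0]/np.linalg.norm(d2)
    t=np.linalg.lstsq(np.c_[d1,-d2],o2-o1,rcond=None)[0]
    a=o1+t[0]*d1;b=o2+t[1]*d2
    return (a+b)/2,np.linalg.norm(a-b)
E
python3 - <<'E'
from h import *
c=read_camera("top");s=read_camera("scene")
im=c["color"];a=cv2.resize(im[135:295,215:405],None,fx=4,fy=4,interpolation=cv2.INTER_CUBIC)
a=a[:600]
cv2.imwrite("pics/topcrop.png",a)
b=cv2.resize(s["color"][165:325,245:445],None,fx=3.7,fy=3.7,interpolation=cv2.INTER_CUBIC);cv2.imwrite("pics/scenecrop.png",b)
print(bot.tip_extent,[x for x in dir(bot) if x[0]!='_'])
print("hub",plane(c,[(361,153)],.157),"tip",plane(c,[(398,199)],.168))
print("foot",plane(c,[(357,167)],.013),"rings",plane(c,[(309,214),(246,270)],.01),"roll top",plane(c,[(256,223)],.114))
E
```

```text
0.017 ['MotionError', 'tip_extent']
hub [[ 0.64383863 -0.0404409   0.157     ]] tip [[ 0.54437134 -0.11259359  0.168     ]]
foot [[ 0.64295837 -0.04636845  0.013     ]] rings [[0.52895003 0.07283781 0.01      ]
 [0.39624031 0.225322   0.01      ]] roll top [[0.50243672 0.18551665 0.114     ]]
```

View pics/topcrop.png

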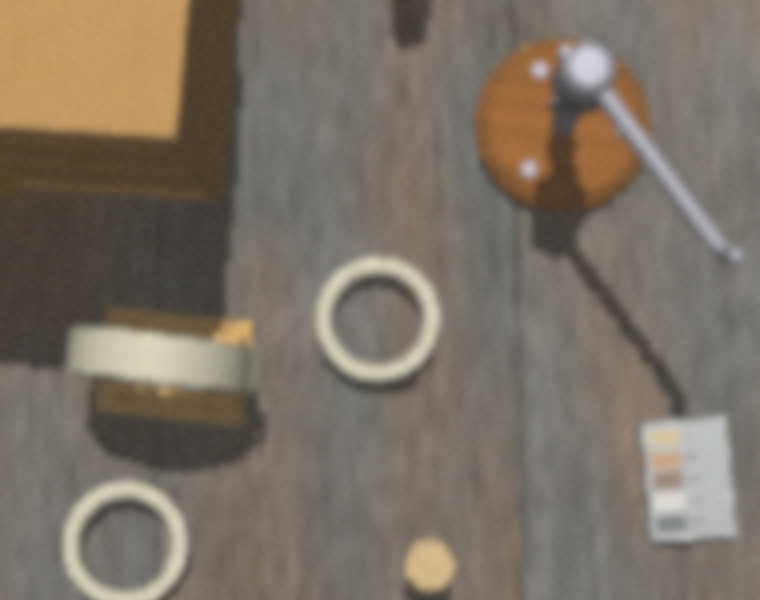

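View pics/scenecrop.png

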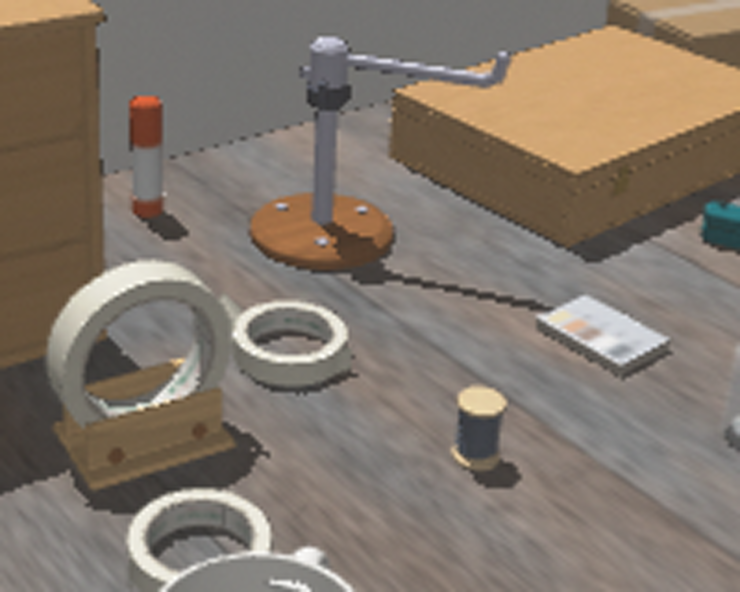

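The crops confirm it. The standing roll at topcrop (160,355) is about 180 px wide at 4x, against about 125 px for the flat rings, and it is the one in the cradle. The hub is at (587,65) and the hook tip at (735,255). Next I'll measure them precisely.

Run:
```python
from h import *
c=read_camera("top");im=c["color"];hsv=cv2.cvtColor(im,cv2.COLOR_BGR2HSV)
x0,y0=225,205
sub=hsv[y0:y0+40,x0:x0+60].astype(int)
m=((sub[...,1]<70)&(sub[...,2]>120)).astype(np.uint8)
n,l,st,ce=cv2.connectedComponentsWithStats(m);k=1+np.argmax(st[1:,4]);m=(l==k);print(st[k]+[x0,y0,0,0,0])
for r in m[::1]: print(''.join('#' if v else '.' for v in r)) if r.any() else None
V=sub[...,2]
# subpixel edges: columns -> first/last
cols=np.where(m.any(0))[0]
up=np.array([[x0+j,y0+np.where(m[:,j])[0][0]-.5] for j in cols]);lo=np.array([[x0+j,y0+np.where(m[:,j])[0][-1]+.5] for j in cols])
# bisector for centre
mid=(up+lo)/2
o,d=ray(c,[mid[0]-[.5,0],mid[-1]+[.5,0]]);d/=np.linalg.norm(d,axis=1)[:,None];b=d.sum(0)
C=o+b*((.062-o[2])/b[2]);print("centre",C, "ends@.062",plane(c,[mid[0],mid[-1]],.062))
sel=slice(8,-8)
for z in(.108,):
  U=plane(c,up[sel],z)[:,:2];L=plane(c,lo[sel],z)[:,:2]
  for e in(U,L):
    p=np.polyfit(e[:,1],e[:,0],1);print("slope dx/dy",p, "x at Cy",np.polyval(p,C[1]))
# cradle front bottom edge
e=plane(c,[(215+97/4,135+412/4),(215+240/4,135+426/4)],.0);print("cradle edge",e, (e[0]-e[1])[0]/(e[0]-e[1])[1])
f=plane(c,[(215+587/4-.4,135+65/4-.4),(215+735/4-.4,135+255/4-.4)],.157);print(f)
hs=plane(c,[(361.3,151)],.157)
# arm axis line at z .145
A=plane(c,[(215+612/4,135+100/4),(215+720/4,135+243/4)],.145);print("arm",A,np.arctan2(-(A[1]-A[0])[1],-(A[1]-A[0])[0]))
# foot circle by colour
f2=((hsv[...,0]<16)&(hsv[...,1]>150)).astype(np.uint8);f2[:140]=0;f2[200:]=0;f2[:,:330]=0;f2[:,385:]=0
ct=max(cv2.findContours(f2,0,2)[0],key=cv2.contourArea);h=cv2.convexHull(ct).reshape(-1,2);P=plane(c,h,.013)[:,:2]
(q,r)=cv2.minEnclosingCircle(P.astype(np.float32));print("foot",q,r)
s=read_camera("scene")
print("scene proj of tape centre/top",proj(s,[C,C+[0,0,.052]]), "hub top, tip",proj(s,[[q[0],q[1],.157],[.544,-.1126,.168]]))
for nm,b in(("glue",(317.5,116)),("spool",(322,277)),("pack",(387,254))):print(nm,plane(c,[b],{"glue":.094,"spool":.04,"pack":.009}[nm]))
```

```text
[225 205  60  40 889]
....................................................####.###
....................................................########
....................................................########
...................................................########.
...................................................#########
...................................................#########
...................................................#########
................................................#..#########
................................................############
................................................#..#########
......................................................######
...............#######................................######
........#####################.........................######
........###########################.#.................######
........##################################............######
.......#####################################..........######
.......########################################......#######
.......##################################
[... 1560 characters left out ...]
y [-0.0803772   0.49986509] x at Cy 0.4840938814626763
cradle edge [[0.47317454 0.24392039 0.        ]
 [0.46366502 0.15655547 0.        ]] 0.10884825480839495
[[ 0.64844964 -0.04130437  0.157     ]
 [ 0.5470045  -0.11566074  0.157     ]]
arm [[ 0.63133144 -0.05634182  0.145     ]
 [ 0.55403093 -0.11125647  0.145     ]] 0.6176749433576298
foot (0.6535101532936096, -0.015859456732869148) 0.03827323764562607
scene proj of tape centre/top [[283.95580622 259.26576918]
 [283.56362671 237.80785267]] hub top, tip [[324.28628082 176.68295534]
 [380.78851024 178.67506091]]
glue [[0.74650659 0.04947723 0.094     ]]
spool [[0.37971847 0.04377411 0.04      ]]
pack [[ 0.42959038 -0.11429177  0.009     ]]
```

Run:
```python
from h import *
c=read_camera("top");im=c["color"].astype(int);s=read_camera("scene")
x0,y0=225,205
print(im[222:224,236:280:6].tolist(),im[222,226],im[205,280],im[240,250])
sub=im[y0:y0+40,x0:x0+60];best=None
m=((sub[...,2]>135)&(sub[...,0]>90)&(sub[...,1]-sub[...,0]>6)).astype(np.uint8)
n,l,st,ce=cv2.connectedComponentsWithStats(m,connectivity=4);k=1+np.argmax(st[1:,4]);m=(l==k)
for r in m: print(''.join('#' if v else '.' for v in r)) if r.any() else None
cols=np.where(m.any(0))[0]
up=np.array([[x0+j,y0+np.where(m[:,j])[0][0]-.5] for j in cols]);lo=np.array([[x0+j,y0+np.where(m[:,j])[0][-1]+.5] for j in cols])
mid=(up+lo)/2
o,d=ray(c,[mid[0]-[.5,0],mid[-1]+[.5,0]]);d/=np.linalg.norm(d,axis=1)[:,None];b=d.sum(0)
C=o+b*((.062-o[2])/b[2]);print("centre",C,"halfang->R",np.sin(np.arccos(d[0]@d[1])/2)*np.linalg.norm(C-o))
sel=slice(9,-9)
for e,z in((up,.110),(lo,.108)):
    e=plane(c,e[sel],z);p=np.polyfit(e[:,1],e[:,0],1);print("slope",p[0],"x",np.polyval(p,C[1]))
hsv=cv2.cvtColor(c["color"],cv2.COLOR_BGR2HSV);print("footpix",hsv[165:170,345],hsv[178,370],hsv[170,330])
# hub in scene
print("scene",proj(s,[C,C+[0,0,.052],[.646,-.043,.157],[.646,-.043,.013]]))
```

```text
[[[157, 177, 181], [175, 198, 204], [186, 210, 214], [186, 210, 214], [179, 199, 204], [155, 175, 178], [129, 147, 154], [107, 121, 132]], [[156, 175, 179], [176, 198, 204], [185, 207, 213], [189, 211, 215], [176, 197, 201], [156, 175, 180], [130, 147, 151], [108, 121, 126]]] [58 64 69] [101 111 122] [57 64 69]
................................................#####.......
...............................................#######......
..............................................########......
.........###################..................########......
........##########################..........##########......
........################################..############......
........##############################################......
........##############################################......
........##########################################..........
........#########################################...........
.......##########################################...........
.......##########################################...........
.......##########################################...........
........#########################################...........
...........######################################...........
...................##############################...........
.......................#########################............
............................#################...............
..............................###...........................
centre [0.50909786 0.19539461 0.062     ] halfang->R 0.05383642804051033
slope 0.11464621576116109 x 0.5154736640048452
slope 0.12029601216077344 x 0.4865997379416867
footpix [[ 14 156 162]
 [ 14 153 158]
 [ 14 153 155]
 [ 14 157 156]
 [ 14 156 157]] [ 14 156 132] [ 18  11 114]
scene [[282.01573787 257.03314495]
 [281.57107877 235.72489815]
 [334.27066788 175.67788008]
 [332.07393669 223.89044509]]
```

```bash
cat >> h.py <<'E'
def delta(pos,az):
    "shift and turn (deg) in the present tool axes to TCP pos, tool down, tool y at azimuth az"
    s=readout.read_state();T=R.from_rotvec(s["tcp_rot"])
    y=np.array([np.cos(az),np.sin(az),0]);z=np.array([0,0,-1.]);G=R.from_matrix(np.c_[np.cross(y,z),y,z])
    return T.inv().apply(np.array(pos)-s["tool_pos"]).round(4),np.degrees((T.inv()*G).as_rotvec()).round(1)
def st():
    s=readout.read_state();print("t",round(s["time"],2),"p",s["tool_pos"].round(4),"F",s["wrist_force"].round(1),"w",round(s["width"],3),"g",round(s["grip_force"],1),"q",s["q"].round(2))
E
python3 - <<'E'
from h import *
c=read_camera("top");s=read_camera("scene")
print(two(c,[(420,208)],s,[(245+575/3.7,165+172/3.7)]))
print(two(c,[(415,127)],s,[(245+392/3.7,165+93/3.7)]))
print(two(c,[(269,170)],s,[(272,165)]))
print(delta([.612,-.122,.247],-.12))
E
```

```text
(array([ 0.53351027, -0.18725855,  0.06089285]), np.float64(0.004768240130381783))
(array([ 0.73222352, -0.18244232,  0.05464862]), np.float64(0.004225886250768199))
(array([0.60127787, 0.15240493, 0.23099945]), np.float64(0.02105729049809343))
(array([ 0.4924, -0.2915,  0.0013]), array([ -0. ,  -0. , -56.5]))
```

>>> jog_arm(deltas=[0.492, -0.291, 0.0, 0, 0, -56.5, -1, 0.492, -0.291, 0.0, 0, 0, -56.5, -1, 0.492, -0.291, 0.0, 0, 0, -56.5, -1, 0.492, -0.291, 0.0, 0, 0, -56.5, -1, 0.492, -0.291, 0.0, 0, 0, -56.5, -1, 0.492, -0.291, 0.0, 0, 0, -56.5, -1, 0.492, -0.291, 0.0, 0, 0, -56.5, -1, 0.492, -0.291, 0.0, 0, 0, -56.5, -1])

```text
time: 1.3
tool_pos: [0.5199, -0.2653, 0.2487]
tcp_rot: [2.348, 2.086, 0.0]
wrist_force: [1.0, -0.2, 0.5]
width: -0.003
grip_force: 0.0
```

Run:
```python
from h import *
st();print(delta([.612,-.122,.247],-.12))
```

```text
t 1.3 p [ 0.5199 -0.2653  0.2487] F [ 1.  -0.2  0.5] w -0.003 g 0.0 q [-0.51  0.09  1.8  -0.    1.24 -0.4 ]
(array([0.1531, 0.0746, 0.0017]), array([0.1, 0. , 0.1]))
```

>>> jog_arm(deltas=[0.153, 0.075, 0.0, 0, 0, 0, -1, 0.153, 0.075, 0.0, 0, 0, 0, -1, 0.153, 0.075, 0.0, 0, 0, 0, -1, 0.153, 0.075, 0.0, 0, 0, 0, -1, 0.153, 0.075, 0.0, 0, 0, 0, -1])

```text
time: 1.8
tool_pos: [0.6133, -0.1211, 0.2483]
tcp_rot: [-2.346, -2.089, -0.002]
wrist_force: [0.2, -0.4, 0.3]
width: 0.003
grip_force: 0.0
```

Run:
```python
from h import *
st();c=read_camera("wrist");cv2.imwrite("pics/w1.png",c["color"])
S=np.array([.646,-.043,0]);u=np.array([-.815,-.579,0])
print(proj(c,[S+[0,0,.157],S+.065*u+[0,0,.145],S+.125*u+[0,0,.168]]),delta([.612,-.122,.147],-.12))
```

```text
t 1.8 p [ 0.6133 -0.1211  0.2483] F [ 0.2 -0.4  0.3] w 0.003 g 0.0 q [-0.24  0.17  1.72  0.    1.25 -0.12]
[[359.13539712  81.22442959]
 [282.52692314 150.85133408]
 [210.28535366 219.36413771]] (array([ 0.0007, -0.0004,  0.1012]), array([-0. ,  0. ,  0.2]))
```

View pics/w1.png

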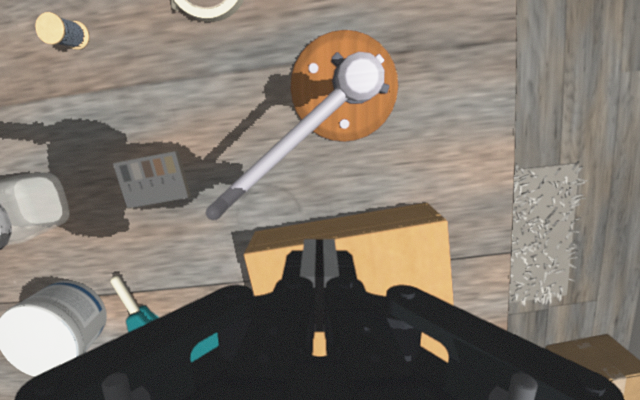

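The wrist view shows the hub at (361,77) and the hook tip at (213,212), which agrees with my projections to a few mm. The closed fingertips at (320,245) are clear on the pushing side, so I'll descend and push.

>>> jog_arm(deltas=[0.0, 0.0, 0.05, 0, 0, 0, -1, 0.0, 0.0, 0.1, 0, 0, 0, -1, 0.0, 0.0, 0.1, 0, 0, 0, -1, 0.01, -0.004, 0.101, 0, 0, 0, -1, 0.02, -0.012, 0.101, 0, 0, 0, -1, 0.03, -0.02, 0.101, 0, 0, 0, -1, 0.035, -0.024, 0.101, 0, 0, 0, -1, 0.04, -0.027, 0.101, 0, 0, 0, -1])

```text
time: 2.65
tool_pos: [0.591, -0.0812, 0.15]
tcp_rot: [2.346, 2.082, 0.004]
wrist_force: [0.9, -4.1, 4.1]
width: 0.002
grip_force: 2.0
```

Run:
```python
from h import *
st();print(delta([.57,-.05,.147],-.12))
```

```text
t 2.65 p [ 0.591  -0.0812  0.15  ] F [ 0.9 -4.1  4.1] w 0.002 g 2.0 q [-0.18  0.19  1.88 -0.    1.06 -0.06]
(array([ 0.0285, -0.0246,  0.0029]), array([0.3, 0.1, 0.1]))
```

>>> jog_arm(deltas=[0.004, -0.004, 0.0, 0, 0, 0, -1, 0.008, -0.007, 0.0, 0, 0, 0, -1, 0.011, -0.01, 0.0, 0, 0, 0, -1, 0.014, -0.012, 0.0, 0, 0, 0, -1])

```text
time: 3.05
tool_pos: [0.5793, -0.0656, 0.1471]
tcp_rot: [-2.35, -2.084, 0.0]
wrist_force: [2.5, -2.1, 0.3]
width: -0.001
grip_force: 1.7
```

Run:
```python
from h import *
st();print(readout.read_state()["torque"]);c=read_camera("wrist");cv2.imwrite("pics/w2.png",c["color"][:, 80:560])
```

```text
t 3.05 p [ 0.5793 -0.0656  0.1471] F [ 2.5 -2.1  0.3] w -0.001 g 1.7 q [-0.16  0.18  1.91  0.    1.06 -0.04]
[-0.52005073 -0.43660384 -0.00485239]
```

View pics/w2.png

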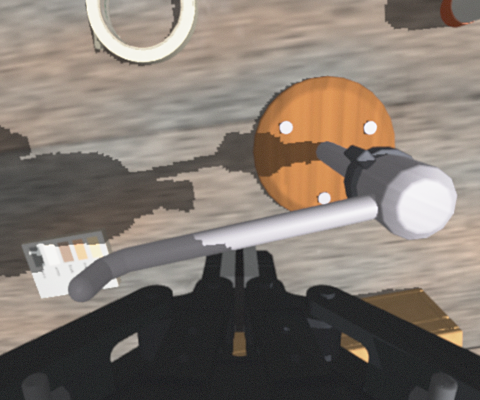

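The fingers at crop (240,265) are pushing the arm at mid-length, and the arm has swung round. The force is about 3 N, so it is not at the stop yet.

>>> jog_arm(deltas=[0.003, -0.002, 0.0, 0, 0, 0, -1, 0.006, -0.004, 0.0, 0, 0, 0, -1, 0.008, -0.005, 0.0, 0, 0, 0, -1, 0.01, -0.006, 0.0, 0, 0, 0, -1])

```text
time: 3.5
tool_pos: [0.5742, -0.055, 0.1468]
tcp_rot: [-2.35, -2.084, 0.001]
wrist_force: [1.4, -3.6, -0.8]
width: 0.0
grip_force: 1.6
```

>>> jog_arm(deltas=[0.001, 0.0, 0.0, 0, 0, 0, -1, 0.002, 0.0, 0.0, 0, 0, 0, -1])

```text
time: 3.7
tool_pos: [0.5742, -0.0531, 0.1468]
tcp_rot: [-2.349, -2.084, 0.002]
wrist_force: [0.0, -3.7, -1.4]
width: -0.003
grip_force: 1.6
```

>>> jog_arm(deltas=[0.001, 0.0, 0.0, 0, 0, 0, -1, 0.002, 0.0, 0.0, 0, 0, 0, -1])

```text
time: 3.9
tool_pos: [0.5744, -0.0511, 0.1468]
tcp_rot: [-2.349, -2.083, 0.002]
wrist_force: [-1.6, -2.5, -0.4]
width: -0.001
grip_force: 1.7
```

>>> jog_arm(deltas=[0.001, 0.0, 0.0, 0, 0, 0, -1, 0.0015, 0.0, 0.0, 0, 0, 0, -1])

```text
time: 4.1
tool_pos: [0.5744, -0.0499, 0.1468]
tcp_rot: [-2.349, -2.084, 0.003]
wrist_force: [-3.4, -5.4, -0.6]
width: 0.001
grip_force: 2.8
```

>>> jog_arm(deltas=[0.0005, 0.0, 0.0, 0, 0, 0, -1, 0.001, 0.0, 0.0, 0, 0, 0, -1])

```text
time: 4.3
tool_pos: [0.5745, -0.0498, 0.1468]
tcp_rot: [-2.35, -2.085, 0.005]
wrist_force: [-3.9, -8.7, -1.9]
width: 0.001
grip_force: 4.3
```

>>> jog_arm(deltas=[0.0005, 0.0, 0.0, 0, 0, 0, -1, 0.001, 0.0, 0.0, 0, 0, 0, -1])

```text
time: 4.5
tool_pos: [0.5745, -0.0497, 0.1468]
tcp_rot: [2.349, 2.085, -0.007]
wrist_force: [-4.8, -11.3, -0.3]
width: -0.001
grip_force: 5.7
```

>>> jog_arm(deltas=[0.0003, 0, 0, 0, 0, 0, -1, 0.0003, 0, 0, 0, 0, 0, -1, 0.0003, 0, 0, 0, 0, 0, -1, 0.0003, 0, 0, 0, 0, 0, -1, 0.0003, 0, 0, 0, 0, 0, -1, 0.0003, 0, 0, 0, 0, 0, -1, 0.0003, 0, 0, 0, 0, 0, -1, 0.0003, 0, 0, 0, 0, 0, -1])

```text
time: 5.3
tool_pos: [0.5745, -0.0497, 0.1468]
tcp_rot: [2.349, 2.084, -0.007]
wrist_force: [-3.3, -11.8, 0.1]
width: 0.003
grip_force: 5.6
```

>>> jog_arm(deltas=[-0.005, 0, 0, 0, 0, 0, -1, -0.02, 0.0, 0, 0, 0, 0, -1, -0.03, 0, 0, 0, 0, 0, -1, -0.03, 0, -0.05, 0, 0, 0, -1, -0.03, 0, -0.1, 0, 0, 0, -1, -0.03, 0, -0.12, 0, 0, 0, -1, -0.03, 0, -0.12, 0, 0, 0, -1])

```text
time: 6.0
tool_pos: [0.5751, -0.0781, 0.2731]
tcp_rot: [2.345, 2.079, 0.011]
wrist_force: [0.5, -0.4, -0.5]
width: -0.002
grip_force: 0.0
```

Run:
```python
from h import *
st();c=read_camera("top");w=read_camera("wrist")
cv2.imwrite("pics/both.png",np.vstack([cv2.resize(c["color"][140:220,320:440],(640,427),interpolation=cv2.INTER_CUBIC)[:300],cv2.resize(w["color"],(480,300)).copy() if 0 else cv2.resize(w["color"],(640,300))]))
S=np.array([.646,-.043,0])
for a in(-.1,-.2,-.3):
    u=np.array([-np.cos(a),-np.sin(a),0]);print(a,proj(w,[S+[0,0,.157],S+.065*u+[0,0,.145],S+.125*u+[0,0,.168]]).round(0).tolist())
```

```text
t 6.0 p [ 0.5751 -0.0781  0.2731] F [ 0.5 -0.4 -0.5] w -0.002 g 0.0 q [-0.18  0.06  1.79  0.    1.28 -0.06]
-0.1 [[417.0, 141.0], [323.0, 141.0], [232.0, 147.0]]
-0.2 [[417.0, 141.0], [323.0, 132.0], [232.0, 128.0]]
-0.3 [[417.0, 141.0], [324.0, 123.0], [233.0, 108.0]]
```

View pics/both.png

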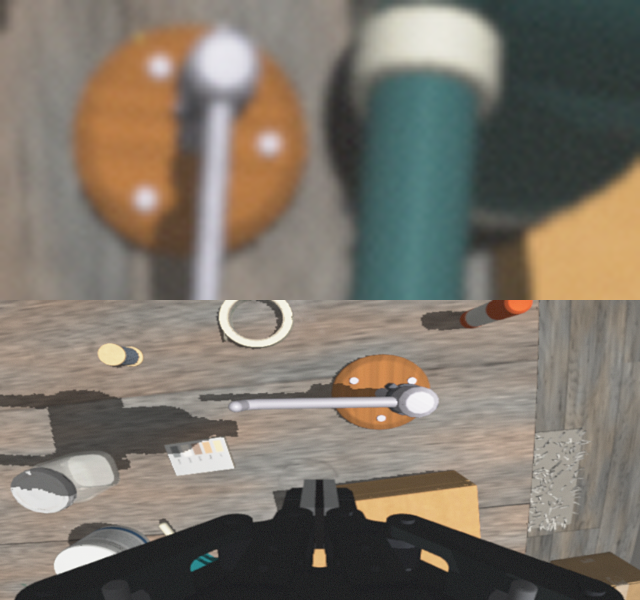

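The hook is home. The wrist half shows the hub at (418,401) and the tip at (237,406), so the arm points nearly straight at the robot with a yaw of about -0.1. Next is the roll.

Run:
```python
from h import *
w=read_camera("wrist")
print(plane(w,[(418,135)],.157),plane(w,[(237,141)],.168))
print(delta([.5015,.1965,.22],-.115))
```

```text
[[ 0.64441106 -0.0381843   0.157     ]] [[ 0.52428658 -0.02664919  0.168     ]]
(array([ 0.2634, -0.1023,  0.0465]), array([-0.1, -0. , -0.3]))
```

>>> jog_arm(deltas=[0.263, -0.102, 0.0, 0, 0, 0, 0.06, 0.263, -0.102, 0.0, 0, 0, 0, 0.06, 0.263, -0.102, 0.0, 0, 0, 0, 0.06, 0.263, -0.102, 0.0, 0, 0, 0, 0.06, 0.263, -0.102, 0.0, 0, 0, 0, 0.06, 0.263, -0.102, 0.0, 0, 0, 0, 0.06, 0.263, -0.102, 0.04, 0, 0, 0, 0.06, 0.263, -0.102, 0.046, 0, 0, 0, 0.06])

```text
time: 6.95
tool_pos: [0.4979, 0.1959, 0.2149]
tcp_rot: [-2.345, -2.084, 0.016]
wrist_force: [-1.5, 0.5, -0.4]
width: 0.53
grip_force: 0.0
```

Run:
```python
from h import *
st();w=read_camera("wrist");cv2.imwrite("pics/w3.png",w["color"])
C=np.array([.5015,.1965,0]);ax=np.array([1,-.115,0]);ax/=np.linalg.norm(ax)
print(proj(w,[C+[0,0,.114]+ax*.0125,C+[0,0,.114]-ax*.0125]),delta([.5015,.1965,.122],-.115))
```

```text
t 6.95 p [0.4979 0.1959 0.2149] F [-1.5  0.5 -0.4] w 0.53 g 0.0 q [0.33 0.03 1.93 0.   1.19 0.45]
[[344.9699558  204.29411053]
 [308.3686097  204.28510823]] (array([0.0021, 0.0039, 0.0934]), array([-0.6,  0.3, -0.2]))
```

View pics/w3.png

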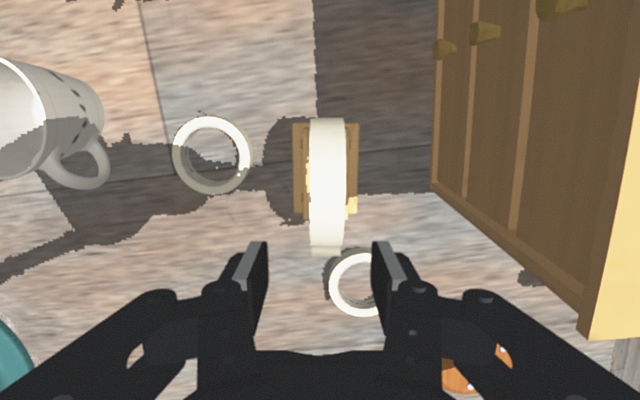

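The wrist view shows the roll's rim between columns 309 and 345 at row 204, matching my projection of 308 to 345. It is aligned with the jaws, which straddle it. I'll let the arm settle, then check the centre along the rim.

>>> jog_arm(deltas=[0, 0, 0, 0, 0, 0, 0.06, 0, 0, 0, 0, 0, 0, 0.06])

```text
time: 7.2
tool_pos: [0.503, 0.1955, 0.222]
tcp_rot: [2.352, 2.083, 0.001]
wrist_force: [1.2, 0.7, -0.2]
width: 0.526
grip_force: 0.0
```

Run:
```python
from h import *
st();w=read_camera("wrist")
im=w["color"].astype(int);m=(im.min(2)>150)
for x in (318,326,336):
    r=np.where(m[:,x])[0];r=r[(r>100)&(r<300)];print(x,r[0],r[-1])
    o,d=ray(w,[(x,r[0]-.5),(x,r[-1]+.5)]);d/=np.linalg.norm(d,axis=1)[:,None];b=d.sum(0);P=o+b*((.062-o[2])/b[2]);print(P,np.sin(np.arccos(d[0]@d[1])/2)*np.linalg.norm(P-o))
r=np.where(m[204,290:370])[0]+290;print(r[0],r[-1],plane(w,[(r[0]-.5,204),(r[-1]+.5,204)],.114))
print(delta([.5015,.1965,.122],-.115))
```

```text
t 7.2 p [0.503  0.1955 0.222 ] F [ 1.2  0.7 -0.2] w 0.526 g 0.0 q [ 0.32  0.03  1.92 -0.    1.19  0.45]
318 120 299
[0.49918466 0.17586106 0.062     ] 0.07550772350547098
326 120 299
[0.50607212 0.17502113 0.062     ] 0.07551099045172187
336 205 299
[0.51038407 0.13458272 0.062     ] 0.041813189071840055
302 365 [[0.49016033 0.19672004 0.114     ]
 [0.53495209 0.19125705 0.114     ]]
(array([ 0.0006, -0.0021,  0.1005]), array([ 0.1, -0. , -0.4]))
```

>>> jog_arm(deltas=[0, -0.002, 0.03, 0, 0, 0, 0.06, 0, -0.002, 0.06, 0, 0, 0, 0.06, 0, -0.002, 0.085, 0, 0, 0, 0.06, 0, -0.002, 0.095, 0, 0, 0, 0.06, 0, -0.002, 0.1, 0, 0, 0, 0.06, 0, -0.002, 0.1, 0, 0, 0, 0.06])

```text
time: 7.85
tool_pos: [0.501, 0.1963, 0.122]
tcp_rot: [2.351, 2.084, 0.001]
wrist_force: [-0.7, -0.1, 0.2]
width: 0.531
grip_force: 0.0
```

Run:
```python
from h import *
st();w=read_camera("wrist");cv2.imwrite("pics/w4.png",w["color"][80:340,160:480]);print(delta([.5015,.1965,.122],-.115))
```

```text
t 7.85 p [0.501  0.1963 0.122 ] F [-0.7 -0.1  0.2] w 0.531 g 0.0 q [0.33 0.12 2.02 0.   1.   0.45]
(array([0.    , 0.0001, 0.0006]), array([ 0.1, -0.1, -0.3]))
```

View pics/w4.png

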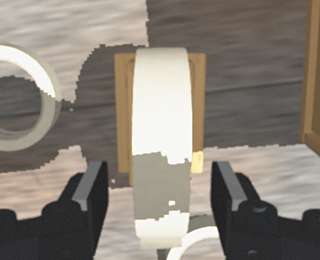

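The jaws straddle the rim centrally, with the rim at crop columns 133–192 and the pads at 108 and 212. Closing now.

>>> jog_arm(deltas=[0, 0, 0, 0, 0, 0, -1, 0, 0, 0, 0, 0, 0, -1, 0, 0, 0, 0, 0, 0, -1, 0, 0, 0, 0, 0, 0, -1, 0, 0, 0, 0, 0, 0, -1, 0, 0, 0, 0, 0, 0, -1], squeeze=30)

```text
time: 8.5
tool_pos: [0.5016, 0.1968, 0.123]
tcp_rot: [2.349, 2.084, 0.004]
wrist_force: [-0.7, -0.1, 5.9]
width: 0.276
grip_force: 31.1
```

>>> jog_arm(deltas=[0, 0, -0.005, 0, 0, 0, -1, 0, 0, -0.015, 0, 0, 0, -1, 0, 0, -0.03, 0, 0, 0, -1, 0, 0, -0.05, 0, 0, 0, -1, 0, 0, -0.07, 0, 0, 0, -1, 0, 0, -0.085, 0, 0, 0, -1, 0, 0, -0.092, 0, 0, 0, -1, 0, 0, -0.092, 0, 0, 0, -1])

```text
time: 9.3
tool_pos: [0.5011, 0.1966, 0.215]
tcp_rot: [2.35, 2.084, 0.004]
wrist_force: [0.5, 0.4, -1.3]
width: 0.275
grip_force: 30.3
```

Run:
```python
from h import *
st();w=read_camera("wrist");s=read_camera("scene")
cv2.imwrite("pics/g.png",np.hstack([w["color"][60:360,160:480],s["color"][100:400,180:480]]))
```

```text
t 9.3 p [0.5011 0.1966 0.215 ] F [ 0.5  0.4 -1.3] w 0.275 g 30.3 q [0.33 0.03 1.94 0.   1.18 0.45]
```

View pics/g.png

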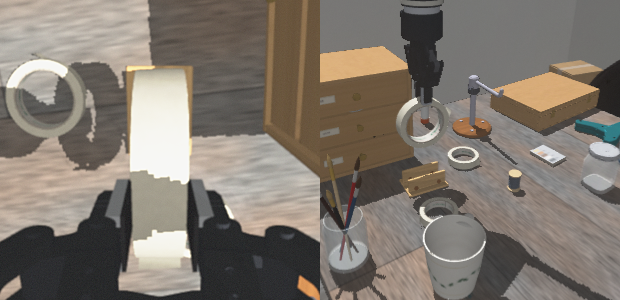

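The roll is held squarely and lifted clear (wrist crop (160,160), scene crop (422,122)). I'll carry it to a point in front of the hook's tip.

Run:
```python
from h import *
print(delta([.475,-.022,.216],-.1))
```

```text
(array([-0.2196,  0.0014, -0.0031]), array([-0. ,  0. , -1.1]))
```

>>> jog_arm(deltas=[-0.03, 0.0, -0.002, 0, 0, -1, -1, -0.065, 0.0, -0.002, 0, 0, -1, -1, -0.1, 0.001, -0.002, 0, 0, -1, -1, -0.135, 0.001, -0.002, 0, 0, -1, -1, -0.17, 0.001, -0.002, 0, 0, -1, -1, -0.2, 0.001, -0.002, 0, 0, -1, -1, -0.215, 0.001, -0.002, 0, 0, -1, -1, -0.22, 0.001, -0.002, 0, 0, -1, -1])

```text
time: 10.2
tool_pos: [0.4739, -0.0236, 0.2139]
tcp_rot: [-2.333, -2.101, 0.003]
wrist_force: [0.5, -0.2, -0.1]
width: 0.275
grip_force: 30.3
```

>>> jog_arm(deltas=[0, 0, 0, 0, 0, 0, -1, 0, 0, 0, 0, 0, 0, -1])

```text
time: 10.4
tool_pos: [0.4748, -0.0216, 0.2147]
tcp_rot: [-2.331, -2.104, 0.0]
wrist_force: [0.1, -0.9, -0.9]
width: 0.274
grip_force: 30.3
```

Run:
```python
from h import *
st();w=read_camera("wrist");s=read_camera("scene");t=read_camera("top")
cv2.imwrite("pics/a.png",np.hstack([cv2.resize(w["color"],(400,250)),cv2.resize(s["color"][120:280,240:496],(400,250),interpolation=cv2.INTER_CUBIC)]))
S=np.array([.645,-.039,0]);a=-.1;u=np.array([-np.cos(a),-np.sin(a),0])
print(proj(w,[S+[0,0,.157],S+.125*u+[0,0,.168]]),delta(S+.068*u+[0,0,.215],-.1))
```

```text
t 10.4 p [ 0.4748 -0.0216  0.2147] F [ 0.1 -0.9 -0.9] w 0.274 g 30.3 q [-0.1  -0.09  2.05  0.    1.18  0.  ]
[[610.94444371 227.32743163]
 [406.265783   236.01028035]] (array([-5.000e-04,  1.029e-01,  1.000e-04]), array([-0. , -0. , -0.1]))
```

View pics/a.png

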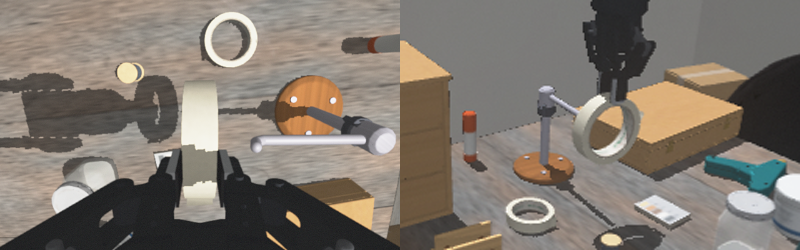

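The wrist half shows the hook tip at about (411,230) in full-size pixels and the hub at (611,224), within 6 px of the prediction, so the hole lines up with the tip. I miscounted: that was the 11th picture viewed, one over the limit. I'll view no more and check the rest with numbers.

>>> jog_arm(deltas=[0.0, 0.01, 0, 0, 0, 0, -1, 0.001, 0.025, 0, 0, 0, 0, -1, 0.001, 0.04, 0, 0, 0, 0, -1, 0.001, 0.055, 0, 0, 0, 0, -1, 0.001, 0.07, 0, 0, 0, 0, -1, 0.001, 0.085, 0, 0, 0, 0, -1, 0.001, 0.098, 0, 0, 0, 0, -1, 0.001, 0.102, 0, 0, 0, 0, -1])

```text
time: 11.35
tool_pos: [0.5782, -0.0319, 0.2151]
tcp_rot: [2.332, 2.105, 0.0]
wrist_force: [0.2, 0.4, -1.2]
width: 0.278
grip_force: 30.3
```

>>> jog_arm(deltas=[0, 0, 0.01, 0, 0, 0, -1, 0, 0, 0.02, 0, 0, 0, -1, 0, 0, 0.03, 0, 0, 0, -1, 0, 0, 0.036, 0, 0, 0, -1, 0, 0, 0.038, 0, 0, 0, -1, 0, 0, 0.038, 0, 0, 0, -1])

```text
time: 11.95
tool_pos: [0.5761, -0.0316, 0.1767]
tcp_rot: [-2.332, -2.104, 0.001]
wrist_force: [0.3, 0.2, -0.8]
width: 0.275
grip_force: 30.3
```

Run:
```python
from h import *
st();print(readout.read_state()["torque"])
```

```text
t 11.95 p [ 0.5761 -0.0316  0.1767] F [ 0.3  0.2 -0.8] w 0.275 g 30.3 q [-0.1   0.14  1.89  0.    1.11  0.  ]
[ 0.03171933 -0.00833594 -0.0166327 ]
```

Now I'll ease it down until it rests.

>>> jog_arm(deltas=[0, 0, 0.001, 0, 0, 0, -1, 0, 0, 0.002, 0, 0, 0, -1, 0, 0, 0.003, 0, 0, 0, -1, 0, 0, 0.004, 0, 0, 0, -1])

```text
time: 12.35
tool_pos: [0.5768, -0.0317, 0.1735]
tcp_rot: [2.332, 2.104, 0.001]
wrist_force: [-0.6, 0.9, -0.6]
width: 0.28
grip_force: 30.3
```

>>> jog_arm(deltas=[0, 0, 0.001, 0, 0, 0, -1, 0, 0, 0.001, 0, 0, 0, -1])

```text
time: 12.55
tool_pos: [0.5767, -0.0316, 0.1727]
tcp_rot: [2.332, 2.105, 0.0]
wrist_force: [-0.3, -0.4, 2.1]
width: 0.273
grip_force: 30.6
```

>>> jog_arm(deltas=[0, 0, 0.001, 0, 0, 0, -1, 0, 0, 0.001, 0, 0, 0, -1])

```text
time: 12.75
tool_pos: [0.5768, -0.0316, 0.1726]
tcp_rot: [2.332, 2.105, 0.001]
wrist_force: [-2.4, 0.7, 6.3]
width: 0.274
grip_force: 31.1
```

>>> jog_arm(deltas=[0, 0, -0.001, 0, 0, 0, -1, 0, 0, -0.001, 0, 0, 0, -0.43, 0, 0, -0.001, 0, 0, 0, -0.4, 0, 0, -0.001, 0, 0, 0, -0.35, 0, 0, -0.001, 0, 0, 0, -0.25, 0, 0, -0.001, 0, 0, 0, -0.1, 0, 0, -0.001, 0, 0, 0, 0.0, 0, 0, -0.001, 0, 0, 0, 0.0], squeeze=20)

```text
time: 13.55
tool_pos: [0.5766, -0.0316, 0.1722]
tcp_rot: [-2.332, -2.105, 0.0]
wrist_force: [-1.0, 0.3, -0.3]
width: 0.498
grip_force: 0.0
```

Run:
```python
from h import *
st();print(readout.read_state()["torque"])
w=read_camera("wrist");im=w["color"].astype(int)
# rim edges in the wrist view over a few rows (cream vs. rest), against the pads
for r in (170,190,210,230,250):
    m=(im[r,:,2]>130)&(im[r,:,1]-im[r,:,0]>5)
    j=np.where(np.diff(np.r_[0,m[250:400].astype(int),0]))[0]+250;print(r,[(a,b) for a,b in j.reshape(-1,2) if b-a>12])
```

```text
t 13.55 p [ 0.5766 -0.0316  0.1722] F [-1.   0.3 -0.3] w 0.498 g 0.0 q [-0.1   0.14  1.9   0.    1.1   0.  ]
[ 0.0634692   0.00986075 -0.0489337 ]
170 [(np.int64(292), np.int64(364)), (np.int64(373), np.int64(400))]
190 [(np.int64(291), np.int64(350))]
210 [(np.int64(290), np.int64(400))]
230 [(np.int64(292), np.int64(347)), (np.int64(360), np.int64(396))]
250 [(np.int64(292), np.int64(349))]
```

The fingers are free, and the rim is still centred between them at columns 291–349. Raising straight up.

>>> jog_arm(deltas=[0, 0, -0.005, 0, 0, 0, 0.0, 0, 0, -0.012, 0, 0, 0, 0.0, 0, 0, -0.025, 0, 0, 0, 0.0, 0, 0, -0.05, 0, 0, 0, 0.0, 0, 0, -0.08, 0, 0, 0, 0.0, 0, 0, -0.1, 0, 0, 0, 0.0, 0, 0, -0.12, 0, 0, 0, 0.0, 0, 0, -0.12, 0, 0, 0, 0.0])

```text
time: 14.4
tool_pos: [0.5788, -0.0319, 0.2976]
tcp_rot: [2.328, 2.101, 0.009]
wrist_force: [0.3, 0.3, 0.8]
width: 0.5
grip_force: 0.0
```

>>> jog_arm(deltas=[0, 0, 0, 0, 0, 0, 0.0, -0.05, -0.05, 0, 0, 0, 0, 0.0, -0.1, -0.1, 0, 0, 0, 0, 0.0, -0.14, -0.14, 0, 0, 0, 0, 0.0, -0.15, -0.15, 0, 0, 0, 0, 0.0, -0.15, -0.15, 0, 0, 0, 0, 0.0, -0.15, -0.15, 0, 0, 0, 0, 0.0, -0.15, -0.15, 0, 0, 0, 0, 0.0])

```text
time: 15.2
tool_pos: [0.4122, -0.1652, 0.2916]
tcp_rot: [-2.332, -2.103, -0.001]
wrist_force: [0.4, 0.4, 0.5]
width: 0.503
grip_force: 0.0
```

Run:
```python
from h import *
st();c=read_camera("top");s=read_camera("scene")
S=np.array([.645,-.039,0]);a=-.1;u=np.array([-np.cos(a),-np.sin(a),0]);C=S+.068*u+[0,0,.110]
n=np.array([-u[1],u[0],0])
for nm,cam,prev in(("top",c,"top0"),("scene",s,"scene0")):
    im=cam["color"];d=cv2.absdiff(im,cv2.imread(f"pics/{prev}.png")).max(2)
    for k,P in(("glue",[.7465,.0495,.05]),("spool",[.38,.044,.03]),("pack",[.43,-.114,.005])):
        x,y=proj(cam,P)[0].astype(int);print(nm,k,"mean diff",d[y-12:y+13,x-12:x+13].mean().round(1))
    # rim samples: mid-wall points of hanging ring, cream?
    th=np.radians(range(0,360,45));pt=[C+.0455*(np.cos(t)*n+np.sin(t)*np.array([0,0,1]))-u*(-.0125) for t in th]
    print(nm,"ring",[im[int(round(v)),int(round(x))].tolist() for x,v in proj(cam,pt)],"hole",im[tuple(proj(cam,C-[0,0,.01])[0].round().astype(int)[::-1])])
    m=(im[...,2]>140)&(im[...,1].astype(int)-im[...,0]>8)
    x,y=proj(cam,C)[0].astype(int);mm=m[y-45:y+45,x-45:x+45].astype(np.uint8);nn,l,stt,ce=cv2.connectedComponentsWithStats(mm)
    print("proj C",x,y,[(r[:5]+[x-45,y-45,0,0,0]).tolist() for r in stt[1:] if r[4]>40])
```

```text
t 15.2 p [ 0.4122 -0.1652  0.2916] F [0.4 0.4 0.5] w 0.503 g 0.0 q [-0.44 -0.21  2.01  0.    1.34 -0.33]
top glue mean diff 6.5
top spool mean diff 6.9
top pack mean diff 9.0
top ring [[75, 82, 84], [116, 125, 130], [154, 173, 178], [123, 138, 142], [93, 101, 104], [86, 92, 95], [106, 116, 117], [138, 149, 153]] hole [190 214 217]
proj C 355 187 [[335, 144, 47, 54, 1389], [310, 198, 16, 32, 238]]
scene glue mean diff 7.8
scene spool mean diff 8.5
scene pack mean diff 9.8
scene ring [[98, 105, 110], [132, 123, 124], [116, 125, 128], [116, 125, 127], [114, 123, 126], [115, 125, 127], [116, 126, 128], [138, 149, 153]] hole [137 144 154]
proj C 346 201 [[362, 178, 29, 29, 520], [320, 182, 39, 24, 237], [313, 217, 24, 18, 269], [335, 218, 16, 14, 106], [301, 234, 14, 12, 63]]
```

Run:
```python
from h import *
c=read_camera("top");im=c["color"].astype(int)
x0,y0=335,140
m=(im[140:225,335:385].min(2)>125)&(im[140:225,335:385,0]>=im[140:225,335:385,2])
v,u=np.where(m);n,l,s,ce=cv2.connectedComponentsWithStats(m.astype(np.uint8))
for k in range(1,n):
    if s[k,4]>5:
        p=ce[k]+[x0,y0];print(s[k],p,plane(c,[p],.15))
        r=np.where(l==k);j=r[0].argmax();print("  far end",plane(c,[(r[1][j]+x0,r[0][j]+y0)],.16))
S=np.array([.645,-.039,0]);
for a in(0,-.1,-.2):print(a,proj(c,[S+.125*np.array([-np.cos(a),-np.sin(a),0])+[0,0,.165]]))
w=im[150:210,335:385];mm=(w[...,2]>130)&(w[...,1]-w[...,0]>8)
cols=[(335+j,150+np.where(mm[:,j])[0].mean()) for j in range(50) if mm[:,j].sum()>4]
P=plane(c,cols,.16);p=np.polyfit(P[:,1],P[:,0],1);print("ring rim slope",p[0],"y span",P[0,1],P[-1,1],"x mean",P[:,0].mean())
```

```text
[ 21   5  12  13 107] [361.73831776 151.28971963] [[ 0.64919103 -0.04292387  0.15      ]]
  far end [[ 0.63458496 -0.03985928  0.16      ]]
[23 19  5 19 60] [359.9  167.65] [[ 0.61397795 -0.03807785  0.15      ]]
  far end [[ 0.59230715 -0.03248593  0.16      ]]
[21 54  5 18 69] [357.62318841 202.42028986] [[ 0.54037876 -0.03142268  0.15      ]]
  far end [[ 0.52158297 -0.02866663  0.16      ]]
0 [[362.31342754 211.48744671]]
-0.1 [[356.20659949 211.26520047]]
-0.2 [[350.14240137 210.43475312]]
ring rim slope 0.13896042420226717 y span 0.014745052399479486 -0.08770496293860919 x mean 0.5941022482437567
```

The arm's two visible parts, at (0.614,-0.038) and (0.540,-0.031), give a yaw of -0.09, so the hook is still at its stop. The roll hangs between them.

```bash
python3 -c "
from workcell import finish_job
print(finish_job())"
```

```text
the job is handed in; nothing more can be done
None
```

The job is handed in: I pushed the hook to its stop and leaned on it with about 12 N. The roll now hangs on the arm, the hook still reads at its stop to about 0.01 rad, and the glue stick, spool and cards appear undisturbed, though I viewed 11 pictures, one over the limit of 10.

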